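# Index the jar carousel, release two catches and hold the spring gate open

### The job

On the guarded jar carousel, twist the centre knob one click so that the amber jar with the orange cap stands behind the gate, and let the knob go. Then squeeze the yellow catch fully and after it the blue catch fully, take the gate by its red upright handle, swing it out past its detent until it is wide open, about square to where it was, and finish still holding it there by the handle, because its spring would pull it back. Keep the jars upright in their sockets and leave the other glassware on the bench where it is.

Things in the scene. Friction and masses are not known exactly. Their poses are not given: they have to be found in the camera images.
- store: Jar store, a fixed grey base plate about 250 x 290 mm with clear guard walls (top at 76 mm), a white latch block and a round carousel. Origin: on the bench under the carousel's axis. Its -x axis points out through the gate (roughly to the robot), +y to the gate's hinge side, z up. It stands at a different place and yaw (within 0.2 rad of the robot's axes) each time
- carousel (a joint): Turn of the carousel in rad, 0 at the start, positive anticlockwise seen from above. Six sockets 60 degrees apart (42 mm square, walls 22 mm high, 62 mm from the axis), with a sprung ball detent that clicks at every 60 degrees (1.047 rad) and pulls it true within about 0.07 rad; leaving a click takes about 0.2 N m
- knob (a point): Centre of the black bar knob on the carousel's axis, 130 mm above the bench: a bar 56 mm long, 14 mm thick and 36 mm high (112 to 148 mm above the bench) on a 10 mm stem. x: along the bar, y: across its 14 mm thickness, z: up. It turns with the carousel. Jar tops reach 88 mm
- station (a point): Fixed point where the jar's middle is when it stands behind the gate, on the store's -x side, 62 mm from the carousel's axis
- amber_jar_mid (a point): Middle of the amber glass jar with the orange cap, 33 mm diameter, 48 mm high, standing loose in a carousel socket (floor 40 mm above the bench), one click to the left or to the right of the gate at the start
- green_jar_mid (a point): Middle of the green glass jar with green cap, same size, in another socket
- clear_jar_mid (a point): Middle of the clear jar with white cap, same size, in the socket behind the gate at the start
- black_jar_mid (a point): Middle of the clear jar with black cap, same size, in the socket opposite the gate at the start
- catch1 (a joint): Travel of the yellow catch in m: 0 locked, 0.014 fully squeezed; it stays where it is left (about 5 N to move). Its bolt frees the gate from about 0.011 on
- catch2 (a joint): Travel of the blue catch in m, as for the yellow one
- catch1_grip (a point): Yellow catch, the one nearer the gate's front: a yellow tab and a fixed steel tab, each 24 mm (x) x 10 mm (y), squeezed together along y. This point is fixed, midway between the tabs' outer faces when fully squeezed (24 mm apart then; 38 mm when locked: steel face 12 mm to -y, yellow face 26 mm to +y), 112 mm above the bench; the tabs stand free from 92 to 126 mm. Axes as the store's
- catch2_grip (a point): Blue catch, 60 mm behind the yellow one (store +x): the same, with a blue tab
- gate (a joint): Opening of the gate in rad, 0 closed to 1.75 at its stop; it swings out to the store's -x side, clockwise seen from above. A spring pulls it shut (about 2.5 N at the handle when wide), a sprung ball detent resists with about 5 N at 0.65 to 0.75 rad; let go when wide, it swings back, at least as far as the detent
- gate_hinge (a point): Fixed point on the gate's vertical hinge axis, 118 mm above the bench, axes as the store's
- handle: Red round upright handle on top of the green-framed gate, 16 mm diameter, standing free from 95 to 150 mm above the bench, 95 mm from the hinge axis, to the store's -y side when the gate is shut. It is a sleeve that turns freely about its own upright axis, so a grip on it need not turn with the gate. Origin: centre of its foot, at 95 mm; z up
- handle_mid (a point): Point on the handle's axis 125 mm above the bench, z up
- flask: Loose clear conical flask, 84 mm wide, 130 mm high, on the bench to the left; origin under its centre
- blue_flask: Loose blue conical flask, 72 mm wide, 100 mm high, to the right; origin under its centre
- cork_bottle: Loose amber bottle with cork, 72 mm wide, 150 mm high, to the left; origin under its centre
- beaker: Loose clear beaker, 70 mm wide, 85 mm high, to the right; origin under its centre
- dish: Loose white dish, 90 mm wide, 18 mm high, to the left, near the robot; origin under its centre

How it is judged:
By the outcome, as a careful person would: the job done as asked, in the order asked, and still so for the second after the job is handed in, while the arm keeps its last pose, push and grip.
It also fails if it takes over 58 s, if anything falls off the work surface, if the arm or the gripper's body presses on something with over 40 N, if the wrist force passes 120 N, or if a joint passes its speed limit or range.

### The arm

A 6-joint arm with a two-finger parallel gripper is mounted at the origin on the work surface. World frame = base frame: x ahead of the robot, y to its left, z up, the work surface at z = 0. Lengths are in m, angles in rad, forces in N, time in s.
With the tool pointing down it reaches from about 0.25 to 0.775 m from the base axis. Payload 4 kg.
Tool frame: the origin (TCP) lies at the very end of the fingers, on their centre line; the grasp point (between the pads) lies 19 mm behind it; x points along the fingers, y is the direction in which the jaws open and shut, and the axes are right-handed (so a half turn about x gives the same grasp; the last joint's range is limited). The gripper opens to 85 mm and grips with 20 to 120 N. Pads are 22 mm wide; open, the fingers measure 114 mm over their backs; the gripper's body (76 mm by 85 mm) begins 54 mm behind the grasp point. The pads swing forward as they close: fully open they stand 13 mm farther back than shut.
Start: joints at [1.166, 0.087, 1.371, -0, 1.684, -0.103], TCP at [0.163, 0.525, 0.231] pointing down, gripper open.
Joint ranges: [-3.1, 3.1], [-0.76, 2.03], [0.27, 2.55], [-1.08, 4.22], [0.17, 2.65], [-2.57, 2.57]. Speed limits (rad/s): [2.79, 2.79, 3.14, 3.14, 3.14, 3.14].

### API

Orientations are given as a 3x3 rotation matrix whose columns are the frame's x, y, z axes.
In Python, from bench import * gives the robot as it stands.
- The arm moves only by the tool servo_tool, never from a script. Its argument "commands" is a list of rows, each a list of 2 entries, a list of its own where there are three numbers: the shift along the tool's x, y, z in mm, then the turn about the tool's x in degrees. A call has 1 to 12 rows; each row shifts and turns the commanded pose from where the row before left it, along the tool's axes as they then stand; what a row does not reach is not made up. A row lasts 1/12 s, in which the tool goes at most 41.7 mm and 7.16 degrees, less where a joint would pass 70% of its speed; a pose out of reach is approached as far as the arm can. A call with a gripper value outside its range is refused whole. "jaw" is the opening, from -1 (shut) to 1 (fully open), set as the call begins (left out, the last holds). The fingers move at their own pace and stop on an object; "grip_force" is the grip in N (left out, the last holds). Time passes only in rows, so rows that do not move let the fingers close. It gives the time, the measured TCP pose, the force and the opening at its end, in the units of the state.
- sense(): the state, without advancing time (a new reading comes with each control period).
- camera(name): name is "side" or "top"; returns a dict with "img" (400x640x3 uint8, red, green, blue), "K" (3x3 intrinsics, pixels), "cam_to_world" (4x4, takes a point from camera to world coordinates). Camera axes: x right, y down, z forward; pixel columns grow to the right and rows downward; lengths in m; the calibration is good to about 2 mm. A picture is of the moment at which its call begins. There is no depth.
- finish_job(): hands the job in, once; it reports no verdict.
Trained networks look in the newest picture that a camera, given by its name, has taken for a name from the list of things; names that differ only in an ending like _2 or _b are one class to them, and where a whole thing is asked for, a point or a joint stands for the part that bears it (a point fixed in the world has none). Each returns a list of dicts, best first, with "score" (0 to 1); they miss things now and then, are a little off and sometimes report something else, mostly with a low value. They report only what shows in the picture. A call takes as long as a camera call.
- look_for(camera, query): "point" ([x, y, z] in m, in world coordinates, good to about 4 mm: the middle of the surface that is visible of it).
- trace(camera, query): "pixels" (400x640 bool, what is visible of it).
- pinpoint(camera, query): "point" ([x, y, z] in m, in world coordinates, good to about 4 mm: a listed point, or the origin of a listed thing).
The state is a dict: "time_s": time; "joint_pos": joint angles; "joint_velocities": joint speeds; "joint_torque": joint torques, N m; "eef_pos": TCP position; "tcp_rot": TCP orientation; "wrist_force": force on the tool from outside, world axes, zero at the start; "moment": the same for the moment, N m; "gripper_width": finger opening in m.
Only numpy, scipy, OpenCV 4.12 (cv2) and the standard library are available. Lean on these libraries where they do the work, as an engineer would, in place of code of your own. Each camera call takes 0.05 s, during which the arm holds its last target.

## Working session

There is one attempt and no reset: what is moved stays moved. The work goes in short steps, Python scripts to look and compute and a tool call to move; the robot and the scene stay as the last step left them, time stands still between calls to the robot, and variables do not carry over. Pictures are saved under pics/ and viewed, and the job is handed in when it is done.

Besides the shell and the picture viewer there is one more tool, called after "Call:" as name(argument=value, ...) on one line, values as JSON. servo_tool: Moves the arm, as the interface text tells. Its arguments: {"type":"object","properties":{"commands":{"type":"array"},"jaw":{"type":"number"},"grip_force":{"type":"number"}},"required":["commands"]}

```bash
mkdir -p pics; ls; python3 - <<'E'
from bench import *
import cv2, numpy as np
np.set_printoptions(precision=4,suppress=True)
for c in ("top","side"):
    r=camera(c); cv2.imwrite(f"pics/{c}0.png",r["img"][:,:,::-1]); print(c,r["K"],r["cam_to_world"])
    for q in ["knob","station","amber_jar_mid","clear_jar_mid","green_jar_mid","black_jar_mid","catch1_grip","catch2_grip","gate_hinge","handle_mid","store","flask","blue_flask","cork_bottle","beaker","dish"]:
        d=pinpoint(c,q); print(q,[(np.round(x["point"],4).tolist(),round(x["score"],2)) for x in d[:2]])
s=sense();print(s)
E
```

```text
pics
top [[369.5844   0.     318.0014]
 [  0.     369.5844 195.9272]
 [  0.       0.       1.    ]] [[ 0.0199 -0.9846  0.1735  0.3316]
 [-0.9997 -0.0177  0.0141 -0.0285]
 [-0.0108 -0.1737 -0.9847  1.1496]
 [ 0.      0.      0.      1.    ]]
knob [([0.6456, -0.0766, 0.1335], 0.85), ([0.52, 0.4195, 0.003], 0.16)]
station [([0.64, 0.4358, 0.0007], 0.73), ([0.5799, -0.0627, 0.0606], 0.67)]
amber_jar_mid [([0.6083, -0.1205, 0.0595], 0.62)]
clear_jar_mid [([0.583, -0.0666, 0.0689], 0.55)]
green_jar_mid [([0.6174, -0.0162, 0.0626], 0.69)]
black_jar_mid [([0.7094, -0.0781, 0.0609], 0.64)]
catch1_grip [([0.551, -0.1925, 0.1135], 0.76)]
catch2_grip [([0.6117, -0.2018, 0.1118], 0.84), ([0.7078, -0.0788, 0.0613], 0.58)]
gate_hinge [([0.5391, 0.0108, 0.1176], 0.75)]
handle_mid [([0.5331, -0.0865, 0.1282], 0.36)]
store [([0.6463, -0.0753, 0.0042], 0.94), ([0.607, -0.121, 0.0597], 0.24)]
flask [([0.5165, 0.4214, 0.0042], 0.74), ([0.5349, -0.0879, 0.1271], 0.68)]
blue_flask [([0.6323, -0.4432, -0.0014], 0.68)]
cork_bottle [([0.641, 0.4381, 0.0026], 0.58)]
beaker [([0.5015, -0.4433, -0.0011], 0.83), 
[... 1143 characters left out ...]
0.2062, 0.1119], 0.59)]
beaker [([0.5073, -0.4439, -0.0018], 0.94), ([0.6448, -0.0737, 0.0018], 0.31)]
dish [([0.3005, 0.3177, -0.0006], 0.74)]
{'time_s': 1.7, 'joint_pos': array([ 1.1659,  0.0872,  1.3707,  0.    ,  1.6836, -0.1031]), 'joint_velocities': array([-0.001 ,  0.0009, -0.0021,  0.002 , -0.0001, -0.0004]), 'joint_torque': array([  0.0007, -35.1722, -31.3451,   0.    ,   0.0004,  -0.    ]), 'eef_pos': array([0.1635, 0.5252, 0.2313]), 'tcp_rot': array([[ 0.    ,  0.2972,  0.9548],
       [ 0.0001,  0.9548, -0.2972],
       [-1.    ,  0.0001,  0.    ]]), 'wrist_force': array([0.4647, 0.1799, 0.3672]), 'moment': array([ 0.0051,  0.0435, -0.0298]), 'gripper_width': 0.08531748393163503}
```

View pictures.

View pics/top0.png

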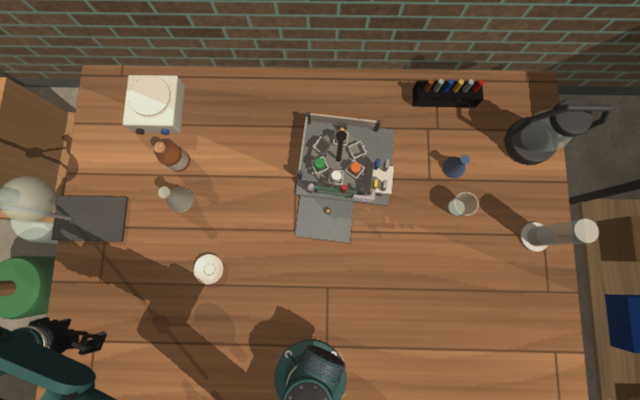

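View pics/side0.png

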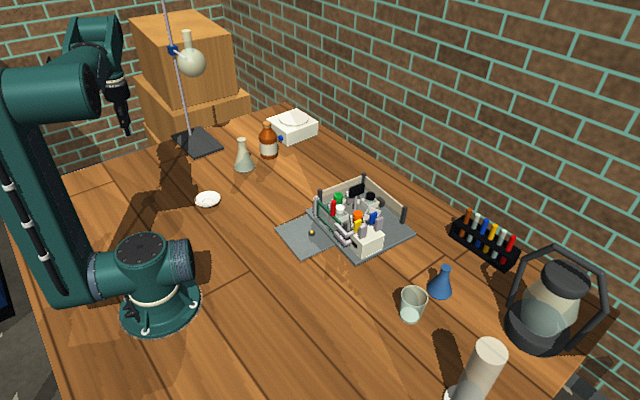

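```bash
python3 - <<'E'
import cv2
a=cv2.imread("pics/top0.png")[100:250,280:410];cv2.imwrite("pics/topz.png",cv2.resize(a,None,fx=4,fy=4,interpolation=cv2.INTER_CUBIC)[:600])
a=cv2.imread("pics/side0.png")[160:270,265:425];cv2.imwrite("pics/sidez.png",cv2.resize(a,None,fx=5,fy=5,interpolation=cv2.INTER_CUBIC))
E
python3 - <<'E'
import numpy as np
from scipy.optimize import least_squares
T=(lambda *a:np.array(a))
obs=[((0,0),(.6456,-.0766)),((0,0),(.6426,-.0714)),((0,0),(.6463,-.0753)),((0,0),(.6439,-.0745)),
((-.062,0),(.5799,-.0627)),((-.062,0),(.5848,-.0662)),((-.062,0),(.583,-.0666)),
((-.031,-.0537),(.6083,-.1205)),((-.031,-.0537),(.6039,-.1202)),
((-.031,.0537),(.6174,-.0162)),((-.031,.0537),(.6215,-.0157)),((.062,0),(.7094,-.0781)),((.062,0),(.7075,-.0799))]
o=lambda p,k:p[k:k+2]
ex=[(0,(0,0),(.551,-.1925)),(0,(0,0),(.5518,-.1982)),(0,(.06,0),(.6117,-.2018)),(0,(.06,0),(.6117,-.2077)),
(1,(0,0),(.5391,.0108)),(1,(0,0),(.5469,.0111)),(1,(0,-.095),(.5331,-.0865)),(1,(0,-.095),(.5377,-.0848))]
def f(p):
    c,s=np.cos(p[2]),np.sin(p[2]);R=np.array([[c,-s],[s,c]]);r=[]
    for a,b in obs:r+=list(p[:2]+R@np.array(a)-b)
    for k,a,b in ex:r+=list(p[:2]+R@(np.array(a)+p[3+2*k:5+2*k])-b)
    return r
s=least_squares(f,[.64,-.07,0,-.1,-.13,-.1,.09]);p=s.x;print(p.round(4),np.degrees(p[2]));print((np.array(s.fun).reshape(-1,2)*1000).round(1).tolist())
c,q=np.cos(p[2]),np.sin(p[2]);R=np.array([[c,-q],[q,c]])
print("c1",p[:2]+R@p[3:5],"c2",p[:2]+R@(p[3:5]+[.06,0]),"hinge",p[:2]+R@p[5:7],"handle",p[:2]+R@(p[5:7]-[0,.095]))
E
```

```text
[ 0.6445 -0.0727 -0.1149 -0.078  -0.1337 -0.1087  0.0706] -6.581085309655534
[[-1.1, 3.9], [1.9, -1.3], [-1.8, 2.6], [0.6, 1.8], [3.0, -2.9], [-1.9, 0.6], [-0.1, 1.0], [-0.7, -2.0], [3.7, -2.3], [2.5, 0.4], [-1.6, -0.1], [-3.3, -1.7], [-1.4, 0.1], [0.7, -4.1], [-0.1, 1.6], [-0.3, -1.7], [-0.3, 4.2], [5.5, -1.0], [-2.3, -1.3], [0.7, 2.0], [-3.9, 0.3]]
c1 [ 0.55174768 -0.19661172] c2 [ 0.61135232 -0.20348828] hinge [0.54464394 0.00983701] handle [ 0.53375606 -0.08453701]
```

View pics/topz.png

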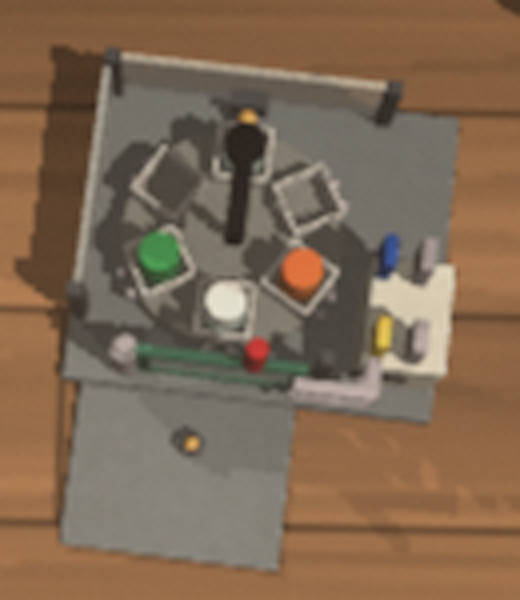

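View pics/sidez.png

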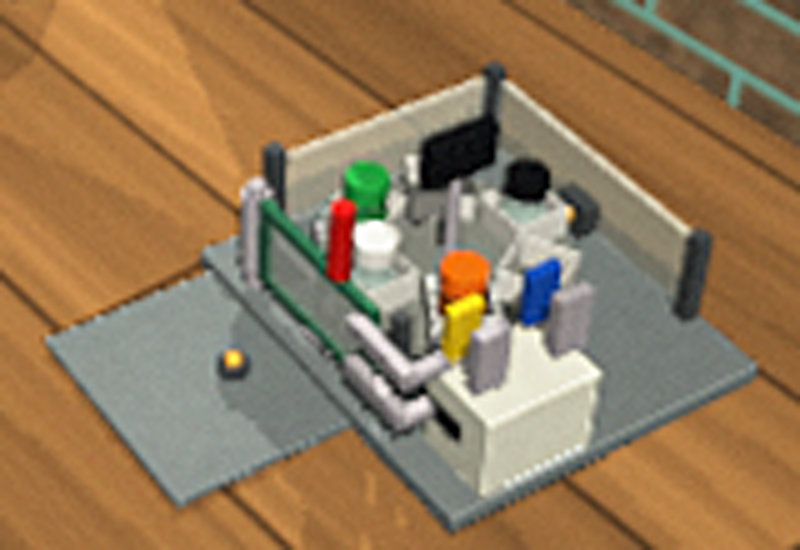

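Call:
servo_tool(commands=[[[0,0,0],-5.35],[[0,0,0],-5.35],[[0,-28.4,28.8],0],[[0,-28.4,28.8],0],[[0,-28.4,28.8],0],[[0,-28.4,28.8],0],[[0,-28.4,28.8],0],[[0,-28.4,28.8],0],[[0,-28.4,28.8],0],[[0,-28.4,28.8],0],[[0,-28.4,28.8],0],[[0,-28.4,28.8],0]], jaw=1, grip_force=60)

```text
time_s: 2.7
eef_pos: [0.4179, 0.2082, 0.2317]
tcp_rot: [[0.001, 0.115, 0.993], [0.001, 0.993, -0.115], [-1.0, 0.001, 0.001]]
wrist_force: [-0.1, 0.8, -0.5]
gripper_width: 0.0854
```

Call:
servo_tool(commands=[[[0,-28.4,28.8],0],[[0,-28.4,28.8],0],[[0,-28.4,28.8],0],[[0,-28.4,28.8],0],[[0,-28.4,28.8],0],[[0,-28.4,28.8],0],[[0,-28.4,28.8],0],[[0,-28.4,28.8],0],[[0,-28.4,28.8],0],[[0,0,0],0],[[0,0,0],0]])

```text
time_s: 3.62
eef_pos: [0.6456, -0.0757, 0.2291]
tcp_rot: [[-0.003, 0.118, 0.993], [0.001, 0.993, -0.118], [-1.0, 0.001, -0.003]]
wrist_force: [-0.8, 0.7, -0.6]
gripper_width: 0.0857
```

```bash
cat > h.py <<'E'
from bench import *
import numpy as np,cv2
np.set_printoptions(precision=4,suppress=True)
def st():
    s=sense();R=s["tcp_rot"];print("t",s["time_s"],"p",s["eef_pos"],"a",np.degrees(np.arctan2(R[1,1],R[0,1])).round(2),"down",R[:,0],"F",s["wrist_force"],"M",s["moment"],"w",round(s["gripper_width"],4),"j6",s["joint_pos"][5].round(3));return s
def to(x,y,z):
    s=st();R=s["tcp_rot"];print("shift mm",1000*R.T@(np.array([x,y,z])-s["eef_pos"]))
def snap(c,n,box,f):
    r=camera(c);x0,y0,x1,y1=box;cv2.imwrite(f"pics/{n}.png",cv2.resize(np.ascontiguousarray(r["img"][y0:y1,x0:x1,::-1]),None,fx=f,fy=f,interpolation=cv2.INTER_CUBIC));return r
E
python3 -c "
from h import *
to(.6442,-.0732,.116)
snap('side','s1',(230,120,430,270),4)
for q in ['knob','catch1_grip','handle_mid']: print(q,[(np.round(x['point'],4).tolist(),round(x['score'],2)) for x in pinpoint('side',q)[:2]])
"
```

```text
t 3.6167 p [ 0.6456 -0.0757  0.2291] a 83.22 down [-0.0032  0.0009 -1.    ] F [-0.7727  0.7356 -0.5718] M [ 0.0073  0.0455 -0.0023] w 0.0857 j6 -1.657
shift mm [113.0623   2.2932  -1.3674]
knob [([0.6419, -0.0695, 0.1292], 0.91)]
catch1_grip [([0.5569, -0.2005, 0.1121], 0.94), ([0.6333, -0.4427, 0.0031], 0.45)]
handle_mid [([0.538, -0.0855, 0.1273], 0.65), ([0.5813, -0.0671, 0.0688], 0.58)]
```

View pics/s1.png

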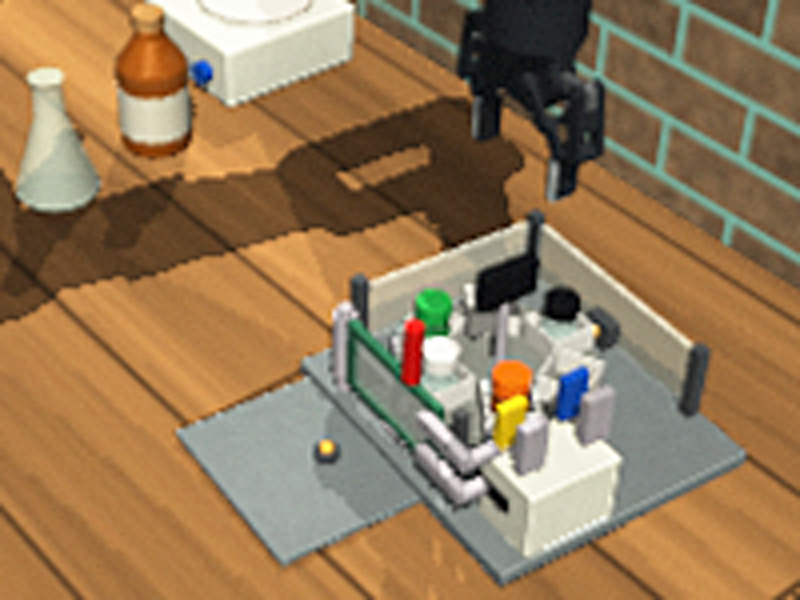

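The picture shows the open gripper above the store. The knob bar (crop px ~478–540, 265–310) runs along store x, and the amber jar (512,380) is to the right of the gate, so the knob must turn clockwise. Descending onto it.

Call:
servo_tool(commands=[[[30,2,-1],0],[[30,0,0],0],[[30,0,0],0],[[23,0,0],0],[[0,0,0],0],[[0,0,0],0]])

```text
time_s: 4.32
eef_pos: [0.6431, -0.0702, 0.1177]
tcp_rot: [[-0.003, 0.113, 0.994], [0.001, 0.994, -0.113], [-1.0, 0.0, -0.003]]
wrist_force: [0.5, -0.2, 0.9]
gripper_width: 0.0855
```

Call:
servo_tool(commands=[[[0,0,0],0],[[0,0,0],0],[[0,0,0],0],[[0,0,0],0],[[0,0,0],0],[[0,0,0],0],[[0,0,0],0],[[0,0,0],0]], jaw=-1, grip_force=50)

```text
time_s: 4.98
eef_pos: [0.6446, -0.0721, 0.1192]
tcp_rot: [[0.001, 0.115, 0.993], [-0.001, 0.993, -0.115], [-1.0, -0.001, 0.001]]
wrist_force: [-1.1, -0.8, 4.0]
gripper_width: 0.013
```

```bash
python3 -c "
from h import *
st()
snap('side','s2',(230,120,430,270),4)
"
```

```text
t 4.9833 p [ 0.6446 -0.0721  0.1192] a 83.41 down [ 0.0011 -0.0009 -1.    ] F [-1.0715 -0.805   4.0102] M [-0.2824  0.179   0.1976] w 0.013 j6 -1.654
```

View pics/s2.png

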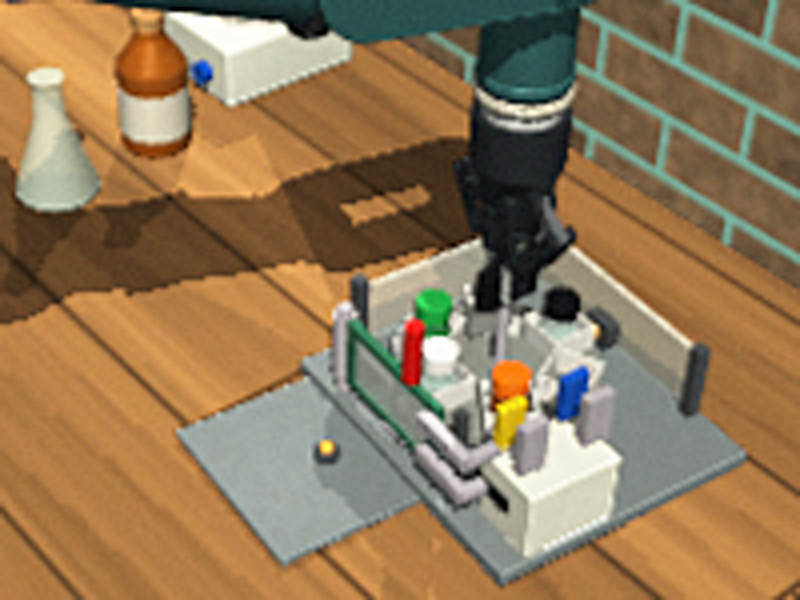

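Knob gripped (13 mm). Twisting clockwise, slowly.

Call:
servo_tool(commands=[[[0,0,0],3],[[0,0,0],4],[[0,0,0],4],[[0,0,0],4],[[0,0,0],4],[[0,0,0],4],[[0,0,0],4],[[0,0,0],4],[[0,0,0],4],[[0,0,0],4],[[0,0,0],4],[[0,0,0],4]])

```text
time_s: 6.03
eef_pos: [0.6451, -0.0713, 0.1192]
tcp_rot: [[0.002, 0.807, 0.591], [0.0, 0.591, -0.807], [-1.0, 0.002, 0.001]]
wrist_force: [0.3, -0.3, 4.3]
gripper_width: 0.0134
```

Call:
servo_tool(commands=[[[0,0,0],4],[[0,0,0],4],[[0,0,0],3],[[0,0,0],2],[[0,0,0],0],[[0,0,0],0],[[0,0,0],0]])

```text
time_s: 6.62
eef_pos: [0.6453, -0.0712, 0.1192]
tcp_rot: [[0.003, 0.917, 0.398], [0.0, 0.398, -0.917], [-1.0, 0.003, 0.001]]
wrist_force: [2.5, 0.7, 4.4]
gripper_width: 0.0133
```

```bash
python3 -c "
from h import *
st()
snap('side','s3',(230,120,430,270),4)
"
```

```text
t 6.6167 p [ 0.6453 -0.0712  0.1192] a 23.47 down [ 0.0026  0.0005 -1.    ] F [2.4832 0.7172 4.4269] M [ 0.0978 -0.1708  0.1652] w 0.0133 j6 -0.607
```

View pics/s3.png

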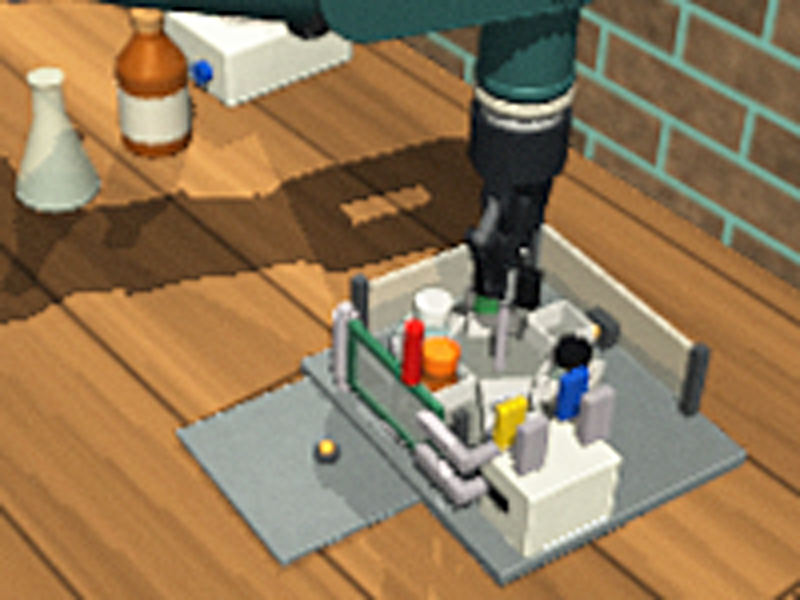

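The amber jar (crop px 440,360) is behind the gate with all jars upright. Releasing the knob and rising.

Call:
servo_tool(commands=[[[0,0,0],0],[[0,0,0],0],[[0,0,0],0],[[0,0,0],0],[[0,0,0],0],[[0,0,0],0],[[-20,0,0],0],[[-30,0,0],0],[[-30,0,0],0],[[0,0,0],0]], jaw=1)

```text
time_s: 7.5
eef_pos: [0.6473, -0.0722, 0.2067]
tcp_rot: [[0.013, 0.918, 0.397], [-0.003, 0.397, -0.918], [-1.0, 0.011, 0.008]]
wrist_force: [1.1, -0.2, 1.5]
gripper_width: 0.0852
```

```bash
python3 -c "
from h import *
st()
snap('side','s4',(230,120,430,270),4)
for q in ['catch1_grip','catch2_grip','handle_mid','gate_hinge','amber_jar_mid']: print(q,[(np.round(x['point'],4).tolist(),round(x['score'],2)) for x in pinpoint('side',q)[:2]])
snap('top','t4',(280,100,410,250),4)
for q in ['catch1_grip','catch2_grip','handle_mid','gate_hinge','amber_jar_mid']: print(q,[(np.round(x['point'],4).tolist(),round(x['score'],2)) for x in pinpoint('top',q)[:2]])
"
```

```text
t 7.5 p [ 0.6473 -0.0722  0.2067] a 23.41 down [ 0.0131 -0.0026 -0.9999] F [ 1.1068 -0.2085  1.5215] M [ 0.006  -0.02    0.0124] w 0.0852 j6 -0.607
catch1_grip [([0.5559, -0.1974, 0.1148], 0.75)]
catch2_grip [([0.6134, -0.2072, 0.1114], 0.74)]
handle_mid [([0.5383, -0.0843, 0.1251], 0.47)]
gate_hinge [([0.5458, 0.0127, 0.1194], 0.92)]
amber_jar_mid [([0.5827, -0.0643, 0.0608], 0.45)]
catch1_grip [([0.5511, -0.1951, 0.1125], 0.79)]
catch2_grip []
handle_mid []
gate_hinge [([0.5415, 0.0131, 0.1195], 0.77)]
amber_jar_mid []
```

View pics/s4.png

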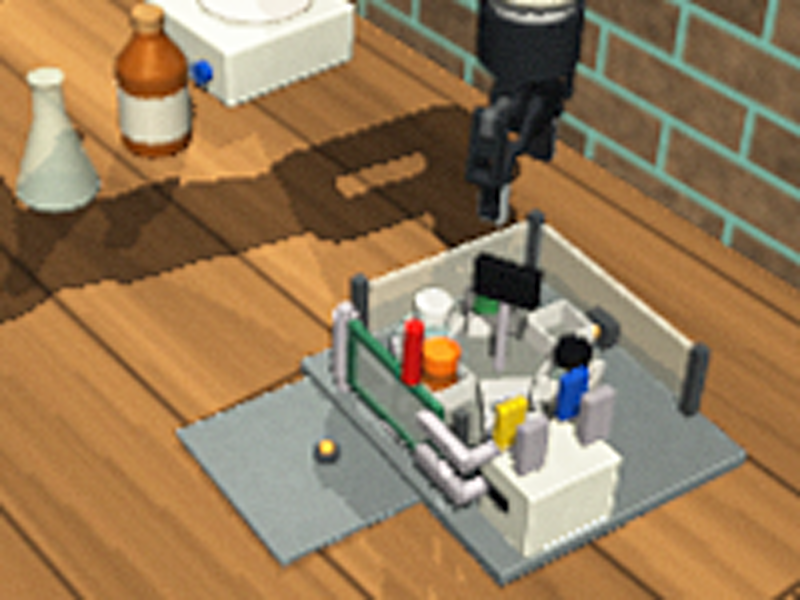

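Call:
servo_tool(commands=[[[0,0,0],-6],[[0,0,0],-6],[[0,0,0],-6],[[0,0,0],-6],[[0,0,0],-6],[[0,0,0],-6],[[0,0,0],-6],[[0,0,0],-6],[[0,0,0],-6],[[0,0,0],-6]])

```text
time_s: 8.93
eef_pos: [0.6444, -0.0716, 0.1982]
tcp_rot: [[-0.0, 0.11, 0.994], [0.0, 0.994, -0.11], [-1.0, 0.0, -0.0]]
wrist_force: [0.4, -0.4, 0.3]
gripper_width: 0.0855
```

Call:
servo_tool(commands=[[[0,-27,-16],0],[[0,-27,-16],0],[[0,-27,-16],0],[[0,-27,-16],0],[[0,-27,-15],0],[[0,0,0],0],[[0,0,0],0],[[0,0,0],0]])

```text
time_s: 9.6
eef_pos: [0.5507, -0.1964, 0.1984]
tcp_rot: [[0.001, 0.115, 0.993], [0.001, 0.993, -0.115], [-1.0, 0.001, 0.001]]
wrist_force: [-0.0, -0.5, 0.0]
gripper_width: 0.0855
```

```bash
python3 -c "
from h import *
to(.553,-.197,.1)
"
```

```text
t 9.6 p [ 0.5507 -0.1964  0.1984] a 83.39 down [ 0.0007  0.0006 -1.    ] F [-0.034  -0.5002  0.0272] M [ 0.0405  0.0202 -0.0101] w 0.0855 j6 -1.895
shift mm [98.4208 -0.4159  2.3434]
```

Call:
servo_tool(commands=[[[25,0,2],0],[[25,0,0],0],[[25,0,0],0],[[23,0,0],0],[[0,0,0],0],[[0,0,0],0]])

```text
time_s: 10.1
eef_pos: [0.552, -0.1953, 0.0987]
tcp_rot: [[-0.003, 0.113, 0.994], [0.002, 0.994, -0.113], [-1.0, 0.002, -0.004]]
wrist_force: [0.1, -0.0, 0.9]
gripper_width: 0.0857
```

Call:
servo_tool(commands=[[[0,0,0],0],[[0,0,0],0],[[0,0,0],0],[[0,0,0],0],[[0,0,0],0],[[0,0,0],0],[[0,0,0],0],[[0,0,0],0]], jaw=-1, grip_force=40)

```text
time_s: 10.77
eef_pos: [0.5536, -0.1968, 0.1026]
tcp_rot: [[0.004, 0.114, 0.993], [-0.0, 0.993, -0.114], [-1.0, 0.0, 0.004]]
wrist_force: [0.3, 1.6, 6.1]
gripper_width: 0.0221
```

```bash
python3 -c "
from h import *
st()
snap('side','s5',(230,120,430,270),4)
"
```

```text
t 10.7667 p [ 0.5536 -0.1968  0.1026] a 83.45 down [ 0.004  -0.0004 -1.    ] F [0.2819 1.6162 6.0851] M [ 0.6136 -0.0897  0.3367] w 0.0221 j6 -1.895
```

View pics/s5.png

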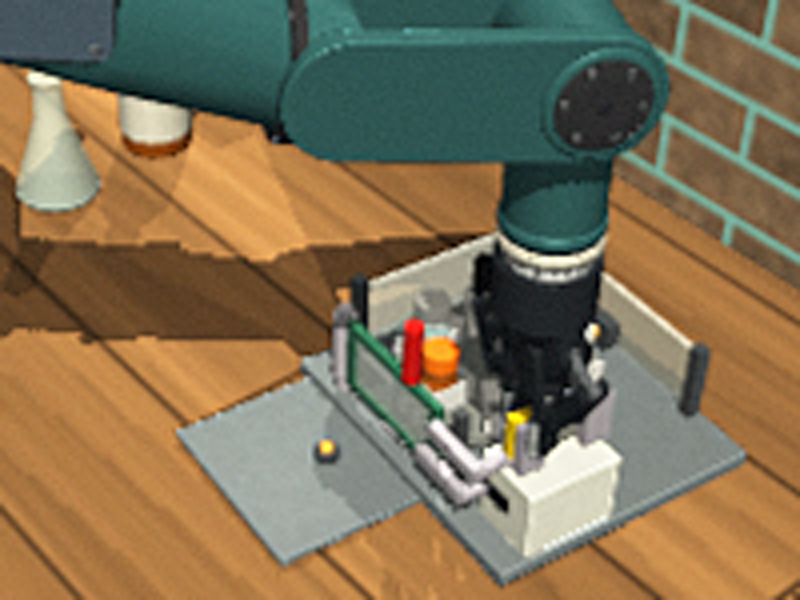

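Call:
servo_tool(commands=[[[0,0,0],0],[[0,0,0],0],[[0,0,0],0],[[0,0,0],0],[[0,0,0],0],[[0,0,0],0],[[-30,0,0],0],[[-30,0,0],0],[[-30,0,0],0],[[0,0,0],0],[[0,0,0],0]], jaw=1)

```text
time_s: 11.73
eef_pos: [0.5537, -0.1976, 0.1934]
tcp_rot: [[0.005, 0.115, 0.993], [-0.003, 0.993, -0.115], [-1.0, -0.002, 0.006]]
wrist_force: [0.3, -0.2, 0.3]
gripper_width: 0.0855
```

```bash
python3 -c "
from h import *
to(.6126,-.2037,.19)
snap('side','s6',(270,170,420,280),5)
"
```

```text
t 11.7333 p [ 0.5537 -0.1976  0.1934] a 83.4 down [ 0.0055 -0.0027 -1.    ] F [ 0.254  -0.2119  0.2613] M [0.0306 0.0216 0.0384] w 0.0855 j6 -1.895
shift mm [ 3.7142  0.6729 59.2226]
```

View pics/s6.png

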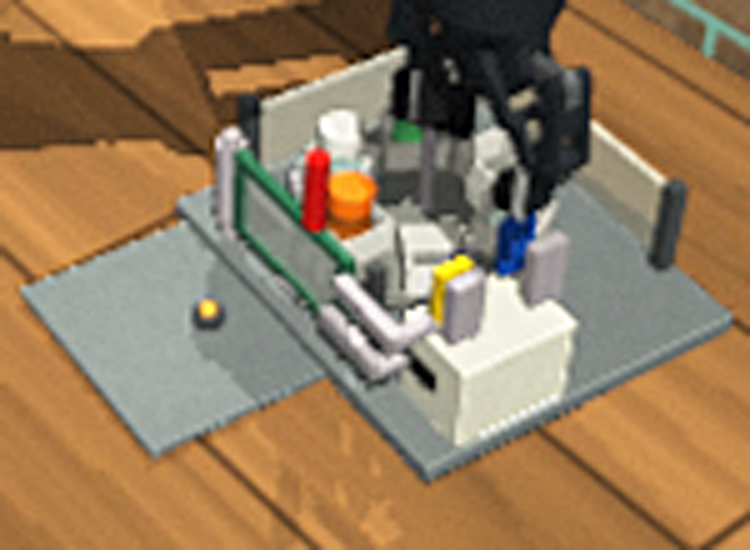

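The yellow tab (crop px 455,285) now stands close to its steel tab, while the blue one (515,245) is still apart. Next, the blue catch.

Call:
servo_tool(commands=[[[0,0.5,20],0],[[0,0,20],0],[[0,0,19],0],[[25,0,0],0],[[25,0,0],0],[[25,0,0],0],[[18,0,0],0],[[0,0,0],0],[[0,0,0],0]])

```text
time_s: 12.53
eef_pos: [0.6092, -0.2024, 0.094]
tcp_rot: [[-0.006, 0.115, 0.993], [0.003, 0.993, -0.115], [-1.0, 0.002, -0.006]]
wrist_force: [0.3, 0.2, -0.2]
gripper_width: 0.0856
```

Call:
servo_tool(commands=[[[0,0,0],0],[[0,0,0],0],[[0,0,0],0],[[0,0,0],0],[[0,0,0],0],[[0,0,0],0],[[0,0,0],0],[[0,0,0],0]], jaw=-1, grip_force=40)

```text
time_s: 13.2
eef_pos: [0.6122, -0.203, 0.0999]
tcp_rot: [[0.004, 0.114, 0.993], [-0.0, 0.993, -0.114], [-1.0, -0.0, 0.004]]
wrist_force: [0.2, 1.0, 6.5]
gripper_width: 0.0223
```

Call:
servo_tool(commands=[[[0,0,0],0],[[0,0,0],0],[[0,0,0],0],[[0,0,0],0],[[0,0,0],0],[[0,0,0],0],[[-30,0,0],0],[[-30,0,0],0],[[-30,0,0],0],[[0,0,0],0],[[0,0,0],0]], jaw=1)

```text
time_s: 14.12
eef_pos: [0.6124, -0.2038, 0.1907]
tcp_rot: [[0.006, 0.115, 0.993], [-0.003, 0.993, -0.115], [-1.0, -0.002, 0.006]]
wrist_force: [1.4, -0.7, -0.1]
gripper_width: 0.0853
```

```bash
python3 -c "
from h import *
to(.536,-.0848,.19)
snap('side','s7',(270,170,420,280),5)
print([(np.round(x['point'],4).tolist(),round(x['score'],2)) for x in pinpoint('side','handle_mid')[:2]])
snap('top','t7',(280,100,410,250),4)
print([(np.round(x['point'],4).tolist(),round(x['score'],2)) for x in pinpoint('top','handle_mid')[:2]])
"
```

```text
t 14.1167 p [ 0.6124 -0.2038  0.1907] a 83.4 down [ 0.0059 -0.0026 -1.    ] F [ 1.3976 -0.68   -0.0752] M [ 0.0107 -0.0168 -0.0277] w 0.0853 j6 -1.865
shift mm [ -0.0272 109.4416 -89.5643]
[([0.5356, -0.0841, 0.1217], 0.64)]
[([0.536, -0.0901, 0.1276], 0.39)]
```

View pics/s7.png

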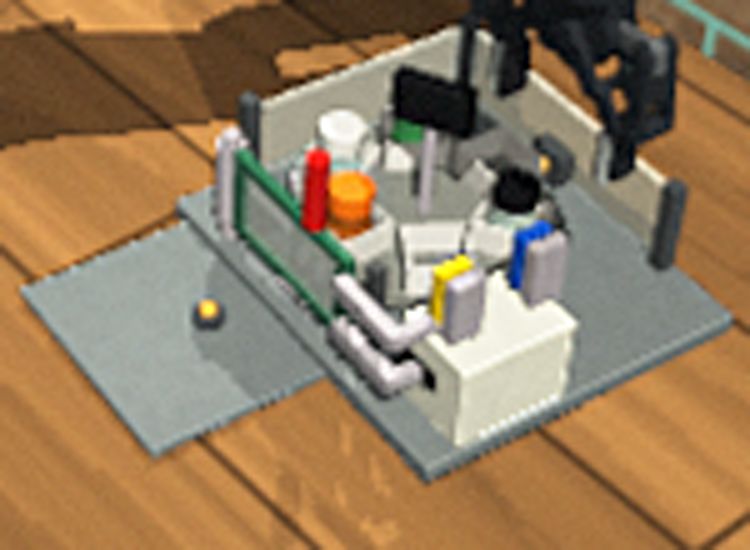

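View pics/t7.png

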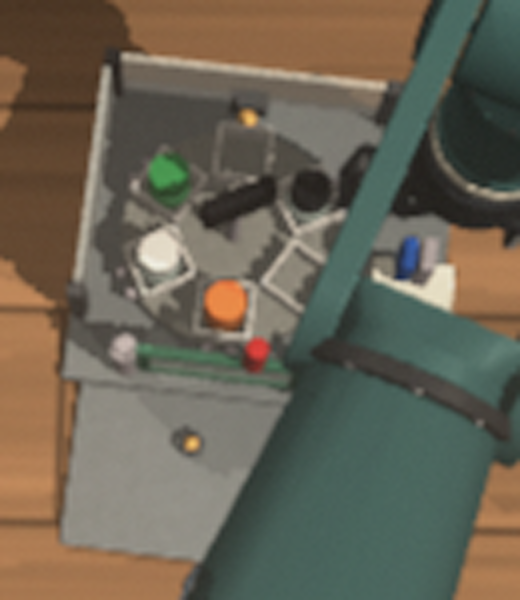

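Both tabs are squeezed, the amber jar is at the gate and the gate is still shut. Now to the red handle.

Call:
servo_tool(commands=[[[0,27,-22],0],[[0,27,-22],0],[[0,27,-22],0],[[0,28,-23],0],[[0,0,0],0],[[0,0,0],0],[[0,0,0],0]])

```text
time_s: 14.9
eef_pos: [0.535, -0.0847, 0.1865]
tcp_rot: [[-0.001, 0.114, 0.993], [-0.0, 0.993, -0.114], [-1.0, -0.0, -0.001]]
wrist_force: [1.4, -0.8, -0.2]
gripper_width: 0.0855
```

```bash
python3 -c "
from h import *
to(.536,-.0848,.108)
snap('side','s8',(270,140,420,260),5)
"
```

```text
t 14.9 p [ 0.535  -0.0847  0.1865] a 83.43 down [-0.001  -0.0002 -1.    ] F [ 1.3709 -0.8196 -0.2221] M [-0.0095 -0.0125 -0.0823] w 0.0855 j6 -1.718
shift mm [78.4583  0.057   1.0902]
```

View pics/s8.png

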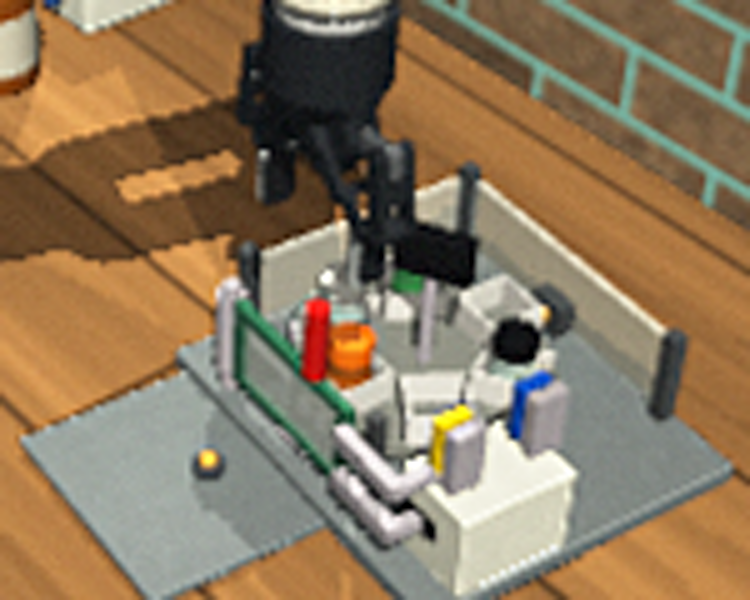

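Call:
servo_tool(commands=[[[20,0,1],0],[[20,0,0],0],[[20,0,0],0],[[18,0,0],0],[[0,0,0],0],[[0,0,0],0]])

```text
time_s: 15.45
eef_pos: [0.5358, -0.0855, 0.1079]
tcp_rot: [[-0.003, 0.116, 0.993], [0.001, 0.993, -0.116], [-1.0, 0.0, -0.003]]
wrist_force: [-0.1, 0.5, 0.6]
gripper_width: 0.0853
```

Call:
servo_tool(commands=[[[0,0,0],0],[[0,0,0],0],[[0,0,0],0],[[0,0,0],0],[[0,0,0],0],[[0,0,0],0],[[0,0,0],0],[[0,0,0],0]], jaw=-1, grip_force=70)

```text
time_s: 16.12
eef_pos: [0.5364, -0.0857, 0.1102]
tcp_rot: [[0.001, 0.115, 0.993], [-0.002, 0.993, -0.115], [-1.0, -0.002, 0.001]]
wrist_force: [-1.3, -3.9, 2.9]
gripper_width: 0.0145
```

```bash
python3 -c "
from h import *
st()
snap('side','s9',(270,140,420,260),5)
"
```

```text
t 16.1167 p [ 0.5364 -0.0857  0.1102] a 83.39 down [ 0.0012 -0.002  -1.    ] F [-1.2527 -3.9037  2.8746] M [-0.5775  0.1896 -0.0225] w 0.0145 j6 -1.717
```

View pics/s9.png

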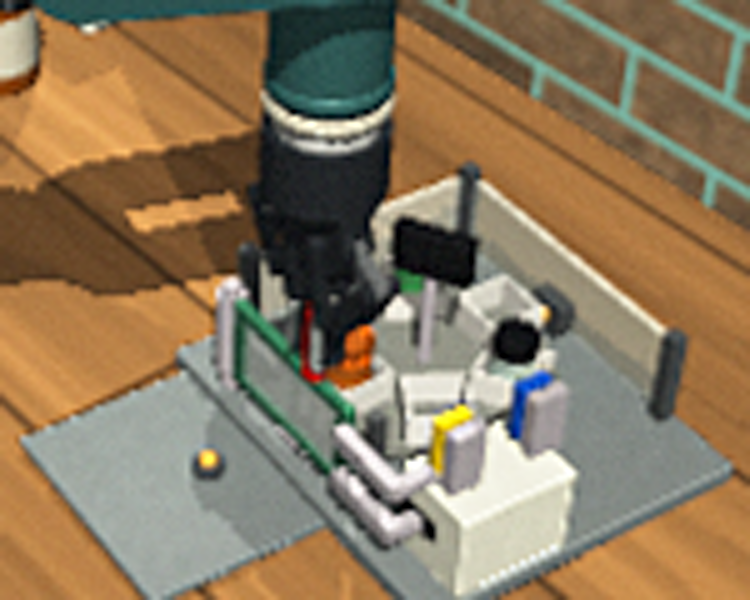

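Call:
servo_tool(commands=[[[0,0.1,-3.3],0],[[0,0.4,-6.6],0],[[0,0.9,-6.6],0],[[0,1.8,-8.1],0],[[0,2.5,-7.9],0],[[0,3.2,-7.6],0],[[0,3.8,-7.4],0],[[0,0,0],0]])

```text
time_s: 16.83
eef_pos: [0.4891, -0.067, 0.1102]
tcp_rot: [[-0.001, 0.115, 0.993], [-0.002, 0.993, -0.115], [-1.0, -0.002, -0.0]]
wrist_force: [-2.6, -5.1, 5.3]
gripper_width: 0.014
```

```bash
python3 -c "
from h import *
st()
snap('side','s10',(250,140,420,260),4)
"
```

```text
t 16.8333 p [ 0.4891 -0.067   0.1102] a 83.41 down [-0.0005 -0.0019 -1.    ] F [-2.567  -5.0724  5.306 ] M [-0.9118  0.4178 -0.0266] w 0.014 j6 -1.705
```

View pics/s10.png

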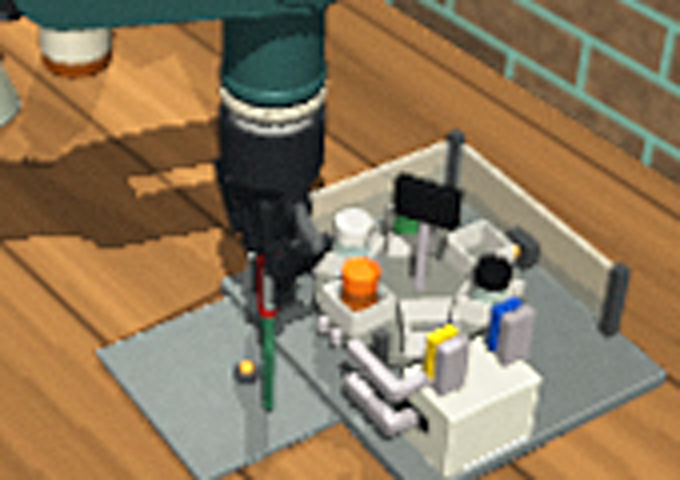

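Call:
servo_tool(commands=[[[0,4.5,-7.0],0],[[0,5.0,-6.6],0],[[0,5.6,-6.1],0],[[0,6.1,-5.6],0],[[0,6.6,-5.0],0],[[0,7.0,-4.5],0],[[0,0,0],0]])

```text
time_s: 17.47
eef_pos: [0.4585, -0.0274, 0.1101]
tcp_rot: [[-0.001, 0.114, 0.994], [-0.0, 0.994, -0.114], [-1.0, -0.0, -0.001]]
wrist_force: [-3.3, -4.6, 7.0]
gripper_width: 0.0141
```

```bash
python3 -c "
from h import *
st()
snap('side','s11',(250,140,420,260),4)
"
```

```text
t 17.4667 p [ 0.4585 -0.0274  0.1101] a 83.46 down [-0.0013 -0.0001 -1.    ] F [-3.3437 -4.6287  6.9578] M [-0.5231  0.5889  0.0084] w 0.0141 j6 -1.64
```

View pics/s11.png

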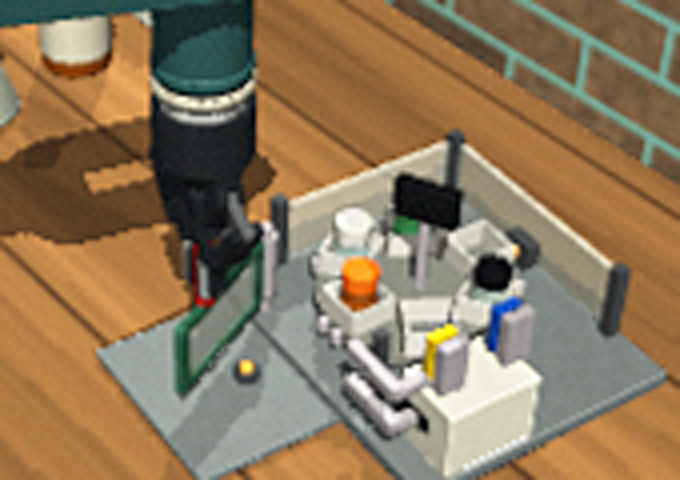

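The gate follows, past the detent at about 60°. Continuing to about 92°.

Call:
servo_tool(commands=[[[0,7.4,-3.8],0],[[0,7.6,-3.2],0],[[0,7.9,-2.5],0],[[0,8.1,-1.8],0],[[0,9.0,-1.0],0],[[0,9.0,-0.3],0],[[0,0,0],0],[[0,0,0],0],[[0,0,0],0],[[0,0,0],0]])

```text
time_s: 18.35
eef_pos: [0.4523, 0.0225, 0.1101]
tcp_rot: [[-0.001, 0.114, 0.993], [0.001, 0.993, -0.114], [-1.0, 0.001, -0.001]]
wrist_force: [-4.2, -2.1, 7.7]
gripper_width: 0.0138
```

```bash
python3 -c "
from h import *
s=st()
d=s['eef_pos'][:2]-np.array([.5446,.0105]); print('open deg',np.degrees((np.arctan2(-.0945,-.0109)-np.arctan2(d[1],d[0]))%(2*np.pi)),'r',np.hypot(*d))
snap('side','s12',(250,140,420,260),4)
for q in ['handle_mid','gate_hinge','amber_jar_mid','flask','dish','beaker','blue_flask','cork_bottle']: print(q,[(np.round(x['point'],4).tolist(),round(x['score'],2)) for x in pinpoint('side',q)[:1]])
snap('top','t12',(150,100,480,300),2)
"
```

```text
t 18.35 p [0.4523 0.0225 0.1101] a 83.44 down [-0.0007  0.0007 -1.    ] F [-4.2457 -2.0743  7.7399] M [-0.3364  0.4096  0.0222] w 0.0138 j6 -1.532
open deg 90.83481432746467 r 0.09310508240593167
handle_mid [([0.4545, 0.0223, 0.125], 0.35)]
gate_hinge [([0.5466, 0.012, 0.1198], 0.66)]
amber_jar_mid [([0.5859, -0.0655, 0.0611], 0.5)]
flask [([0.5197, 0.4208, -0.0008], 0.65)]
dish [([0.3036, 0.3179, -0.0009], 0.9)]
beaker [([0.5076, -0.4459, -0.0023], 0.72)]
blue_flask [([0.6326, -0.4408, -0.0016], 0.86)]
cork_bottle []
```

View pics/s12.png

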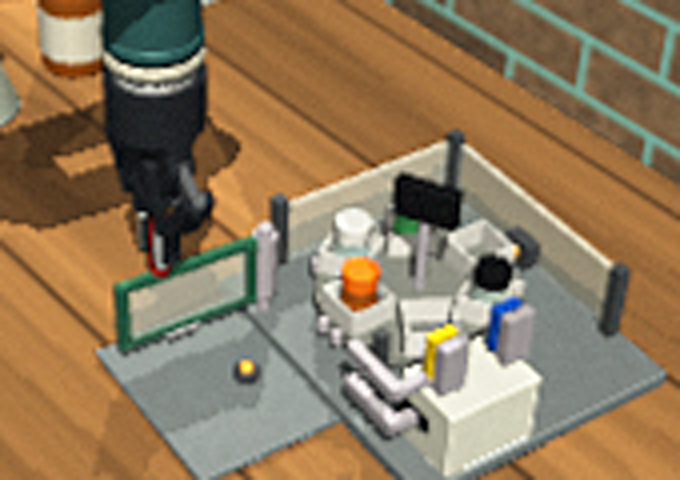

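View pics/t12.png

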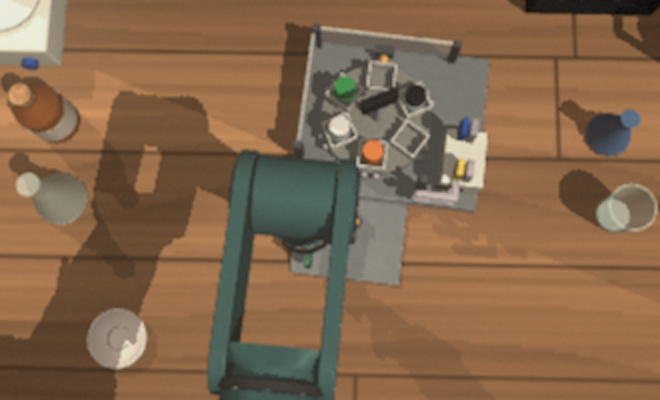

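```bash
python3 -c "
from h import *
finish_job(); st()"
```

```text
the job is handed in; nothing more can be done
the job is handed in; nothing more can be done
```

The job is done and handed in at about 19 s of the 58 s allowed, with the gripper still holding the gate open by its red handle.

- **Knob:** I turned it one click (60°) clockwise and let it go. The pictures show the amber jar behind the gate and all jars upright in their sockets.
- **Catches:** I squeezed the yellow one, then the blue one. The finger opening read 22.1 and 22.3 mm against 24 mm for fully squeezed. The reading runs 1–2 mm low (13 mm on the 14 mm knob), so I take both as fully squeezed. Both tabs still stood close to their steel tabs in the last pictures.
- **Gate:** I swung it past the detent to about 91°, worked out from the TCP position. The network put the handle at (0.4545, 0.0223) and the TCP is at (0.4523, 0.0225), which agree within its accuracy.
- **Forces:** Wrist force was about 9 N at the end, and I saw nothing above that in any reading.
- **Other glassware:** The flask, blue flask, beaker and dish were where they started, to within the accuracy of the measurement. The last search missed the cork bottle, but the picture shows it upright in its usual place.

The handed-in bench allows no further reading, so I have no check of the second after hand-in.

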